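Set a sharpening stone in the corner of its holder and clamp it

TASK

The sharpening stone is lying askew on its wooden holder board. Slide it along the board, without picking it up, fully home into the corner where the long side fence meets the end stop, flush against both; then swing the cam lever a quarter turn until it lies alongside the stone, so that the stone is clamped there. Leave the knife and the other kitchen things where they are.

Things in the scene. Friction and masses are not known exactly. Their poses are not given: they have to be found in the camera images.
- stone_mid (a point): Very centre of the sharpening stone, a flat two-layer bench stone (grey below, pale above): 50 mm (its x) x 150 mm (its y) x 25 mm thick, 0.3 to 0.6 kg, the only loose thing on the board. It starts 85 to 125 mm short of the end stop and 5 to 45 mm short of the fence, up to 15 degrees out of square. It slides with 2 to 8 N.
- board: The stone holder: a beech board on rubber feet that does not move when pushed, 170 mm (x) by 310 mm (y), its face 26 mm above the worktop. Origin: centre of the underside. A dark wooden fence runs along its whole +x side, an end stop along its +y end (80 mm long, from the fence); both strips are 20 mm wide and stand 12 mm above the face, lower than the stone.
- corner (a point): Inner corner of fence and end stop, at the board's face; axes as the board's. The fence's inner face is the plane x = 0, the end stop's is y = 0. The face reaches to x = -150 and y = -290 mm. With the stone home its centre is at x = -25, y = -75, z = +12.5 mm in these axes, its long side along y.
- cam (a joint): Angle of the steel cam lever, rad. 0: open, lever pointing to the board's -x. Grows counter-clockwise from above; 1.57: lever parallel to the fence, pointing to the board's -y alongside the stone; stop at 1.62. Starts at 0 to 0.35, stays where left (friction 0.12 N m, more as it clamps). On a stone at home it begins to bear near 1.33 and is tight from 1.4 on.
- pivot (a point): Vertical pivot of the cam, at x = -77.7, y = -32 mm in the axes of the corner, 13 mm above the board's face. The cam's disc, 36 mm across, 1 to 13 mm above the face, has its centre 10 mm off the pivot (towards the board's -y when open, towards the fence at 1.57). Open, to 0.35, it clears the stone at home by 5 mm or more.
- knob (a point): Centre of the upright round black knob on the lever's end, 85 mm from the pivot: 20 mm in diameter, from 19 to 45 mm above the board's face (this point at 32 mm, 58 mm above the worktop). The lever is a flat steel bar 16 mm wide, 13 to 19 mm above the face. Open, the knob overhangs the board's edge on the robot's side.
- knife: A chef's knife, 332 mm long with its black handle, lying flat beyond the board. Origin at the joint of handle and blade, underside; blade towards its +y (207 mm), handle towards -y (125 mm), blade 46 mm wide, 18 mm high at the handle.
- flattener: A grooved dark grey flattening stone, 55 x 120 x 22 mm (x, y, z), loose on the worktop between robot and board. Origin: centre of the underside.
- dresser: A small plain grey dressing stone, 32 x 62 x 22 mm, loose on the worktop beside the board's end stop. Origin: centre of the underside.
- bowl: A white bowl, 140 mm across, 60 mm high. Origin: centre of the underside.
- mug: A white mug, 80 mm across, 90 mm high, handle at its +y. Origin: centre of the underside.
- canister: A steel canister, 104 mm across, 150 mm high with its wooden lid. Origin: centre of the underside.
- jar: A glass jar with a steel cap, 84 mm across, 130 mm high. Origin: centre of the underside.

How it is judged:
By the outcome, as a careful person would: the job done as asked, in the order asked, and still so for the second after the job is handed in, with the robot touching nothing.
It also fails if it takes over 51 s, if anything falls off the work surface, if the arm or the gripper's body presses on something with over 40 N, if the wrist force passes 120 N, or if a joint passes its speed limit or range.

ROBOT

A 6-joint arm with a two-finger parallel gripper is mounted at the origin on the work surface. World frame = base frame: x ahead of the robot, y to its left, z up, the work surface at z = 0. Lengths are in m, angles in rad, forces in N, time in s.
With the tool pointing down it reaches from about 0.275 to 0.825 m from the base axis. Payload 5.2 kg.
Tool frame: the origin (TCP) lies on the centre line of the jaws, within the pads' length; the fingertips stand 11 mm ahead of it and the grasp point (between the pads) lies 8 mm behind it; x points along the fingers, y is the direction in which the jaws open and shut, and the axes are right-handed (so a half turn about x gives the same grasp; the last joint's range is limited). The gripper opens to 93 mm and grips with 3 to 60 N. Pads are 15 mm wide; open, the fingers measure 128 mm over their backs; the gripper's body (75 mm by 188 mm) begins 65 mm behind the grasp point.
Start: joints at [-1.548, 0.259, 1.535, -0, 1.348, -0.203], TCP at [0.123, -0.536, 0.23] pointing down, gripper open.
Joint ranges: [-3.14, 3.14], [-0.91, 2.08], [0.19, 2.58], [-1.22, 4.36], [0.22, 2.71], [-3.12, 3.12]. Speed limits (rad/s): [2.57, 2.57, 3.14, 3.14, 3.14, 3.14].

INTERFACE

Orientations are given as [roll, pitch, yaw] about the fixed x, y, z axes, in that order (R = Rz(yaw) Ry(pitch) Rx(roll)).
In Python, from workcell import bot, eyes, job_done gives the robot as it stands.
- The arm moves only by the shell command python3 -m crank 'ROWS' [FORCE]. ROWS is JSON, a list that holds one entry, the list of rows, each a list of 5 numbers: the shift along the tool's x, y, z in units of 40 mm (1.0 is 40 mm), then the turn about the tool's x in units of 6 degrees (1.0 is 6 degrees), then the opening, from 0 (shut) to 1 (fully open). A call has 1 to 12 rows; each row shifts and turns the commanded pose from where the row before left it, along the tool's axes as they then stand; what a row does not reach is not made up. A row lasts 1/12 s, in which the tool goes at most 41.7 mm and 7.16 degrees, less where a joint would pass 70% of its speed; a pose out of reach is approached as far as the arm can. A call is refused whole if a number of a shift passes 1 or a number of a turn 1, either way. A call with a gripper value outside its range is refused whole. The fingers move at their own pace and stop on an object; FORCE is the grip in N (left out, the last holds). Time passes only in rows, so rows that do not move let the fingers close. It gives the time, the measured TCP pose, the force and the opening at its end, in the units of the state.
- bot.get_obs(): the state, without advancing time (a new reading comes with each control period).
- eyes.grab_frame(name): name is "side" or "top"; returns (picture, depth): 420x560x3 uint8, red, green, blue; 420x560 float32, m along the optical axis (not along the pixel's ray), 0 where there is no reading.
- eyes.camera_params(name): a dict with "fx", "fy", "cx", "cy" (pixels), "R" (3x3) and "t" (3): a world point X has camera coordinates R X + t. Camera axes: x right, y down, z forward; pixel columns grow to the right and rows downward; lengths in m; the calibration is good to about 2 mm. A picture is of the moment at which its call begins. camera_params takes no time and is no camera call.
- job_done(): hands the job in, once; it reports no verdict.
The state is a dict: "t": time; "joints": joint angles; "dq": joint speeds; "tau": joint torques, N m; "tool_pos": TCP position; "ee_rot": TCP orientation; "ft_force": force on the tool from outside, world axes, zero at the start; "ft_torque": the same for the moment, N m; "gripper_width": finger opening in m.
Only numpy, scipy, OpenCV 4.12 (cv2) and the standard library are available. Lean on these libraries where they do the work, as an engineer would, in place of code of your own. Each camera call takes 0.05 s, during which the arm holds its last target. There are 200 camera calls.

## Working session

There is one attempt and no reset: what is moved stays moved. The work goes in short steps, Python scripts to look and compute and a shell command to move; the robot and the scene stay as the last step left them, time stands still between calls to the robot, and variables do not carry over. Pictures are saved under pics/ and viewed, about 8 in all and at most 12, crops included, and the job is handed in when it is done.

```bash
ls; mkdir -p pics; python3 - <<'E'
from workcell import bot, eyes
import cv2,numpy as np
o=bot.get_obs(); print({k:np.round(v,3).tolist() for k,v in o.items()})
for n in("top","side"):
    p,d=eyes.grab_frame(n); cv2.imwrite(f"pics/{n}0.png",p[...,::-1]); np.savez(f"{n}0.npz",p=p,d=d)
    c=eyes.camera_params(n); print(n,{k:np.round(v,3).tolist() for k,v in c.items()})
E
```

```text
pics
{'t': 0.0, 'joints': [-1.548, 0.259, 1.536, -0.0, 1.348, -0.203], 'dq': [-0.001, 0.001, -0.001, 0.0, 0.002, -0.001], 'tau': [0.001, -43.73, -28.4, 0.072, 0.042, -0.0], 'tool_pos': [0.123, -0.535, 0.229], 'ee_rot': [-1.762, 1.569, 1.606], 'ft_force': [-0.187, -0.138, -0.08], 'ft_torque': [0.025, 0.005, 0.022], 'gripper_width': 0.093}
top {'fx': 544.923, 'fy': 544.923, 'cx': 276.841, 'cy': 215.101, 'R': [[0.024, -1.0, -0.013], [-0.991, -0.022, -0.135], [0.135, 0.016, -0.991]], 't': [-0.047, 0.584, 1.716]}
side {'fx': 444.515, 'fy': 444.515, 'cx': 277.998, 'cy': 204.059, 'R': [[-0.694, -0.719, 0.023], [-0.442, 0.401, -0.803], [0.568, -0.568, -0.596]], 't': [0.352, 0.298, 1.02]}
```

View pics/top0.png

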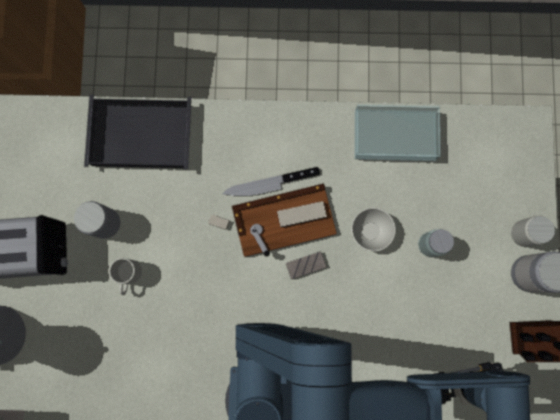

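View pics/side0.png

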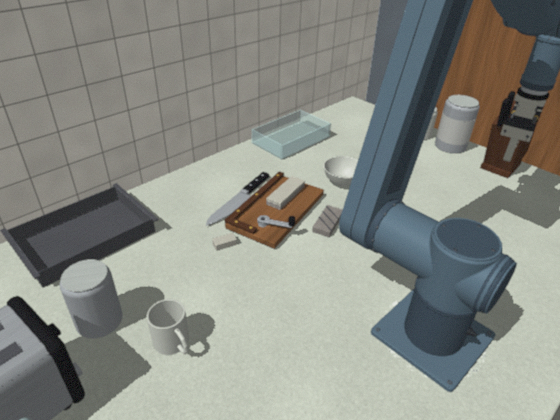

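The top view shows the board at about (285,220) with the end stop to the left (+y) and the fence on the far side. The stone is at (302,215), the lever's knob at about (264,250), the flattener at (307,265) and the dresser at (219,222). The side view shows the same layout, with the knob at (292,220).

```bash
cat > h.py <<'E'
import numpy as np,cv2
from workcell import eyes
def ray(n,uv,z):
    c=eyes.camera_params(n);R=np.array(c["R"]);t=np.array(c["t"])
    uv=np.atleast_2d(np.asarray(uv,float))
    d=np.c_[(uv[:,0]-c["cx"])/c["fx"],(uv[:,1]-c["cy"])/c["fy"],np.ones(len(uv))]@R
    o=-R.T@t
    return (o+d*((z-o[2])/d[:,2])[:,None])[:,:2]
def warp(n,p,z,x0=.40,x1=.72,y0=-.26,y1=.18,s=1600):
    "rectified view of plane z: row 0 = x1, col 0 = y1, s px/m"
    c=eyes.camera_params(n);R=np.array(c["R"]);t=np.array(c["t"])
    K=np.array([[c["fx"],0,c["cx"]],[0,c["fy"],c["cy"]],[0,0,1]])
    H=K@np.c_[R[:,0],R[:,1],R[:,2]*z+t]
    A=np.array([[0,-1/s,x1],[-1/s,0,y1],[0,0,1]])
    return cv2.warpPerspective(p,H@A,(int((y1-y0)*s),int((x1-x0)*s)),flags=cv2.INTER_CUBIC|cv2.WARP_INVERSE_MAP)
E
python3 - <<'E'
import numpy as np,cv2
from h import *
p=np.load("top0.npz")["p"]
print(ray("top",[[239,207],[324,185],[337,236],[245,256],[264,250],[257,229],[302,215]],.04).round(3).tolist())
q=np.load("side0.npz")["p"]
a=cv2.resize(p[155:285,205:350],None,fx=4.5,fy=4.5,interpolation=cv2.INTER_CUBIC)
cv2.imwrite("pics/c1.png",a[...,::-1])
b=cv2.resize(q[160:260,195:345],None,fx=5,fy=5,interpolation=cv2.INTER_CUBIC)
cv2.imwrite("pics/c2.png",b[...,::-1])
h=cv2.cvtColor(p,cv2.COLOR_RGB2HSV)
for u,v in[(302,215),(290,235),(240,215),(290,197),(270,190),(264,250),(257,229),(307,265),(200,240)]: print((u,v),p[v,u],h[v,u])
E
```

```text
[[0.609, 0.09], [0.687, -0.184], [0.522, -0.227], [0.451, 0.065], [0.472, 0.005], [0.539, 0.029], [0.587, -0.114]]
(302, 215) [156 150 140] [ 19  26 156]
(290, 235) [104  66  39] [ 12 159 104]
(240, 215) [42 27 17] [ 12 152  42]
(290, 197) [49 29 21] [  9 146  49]
(270, 190) [127 129 131] [105   8 131]
(264, 250) [113 117 119] [100  13 119]
(257, 229) [117 119 123] [110  12 123]
(307, 265) [97 93 89] [15 21 97]
(200, 240) [164 167 154] [ 37  20 167]
```

View pics/c1.png

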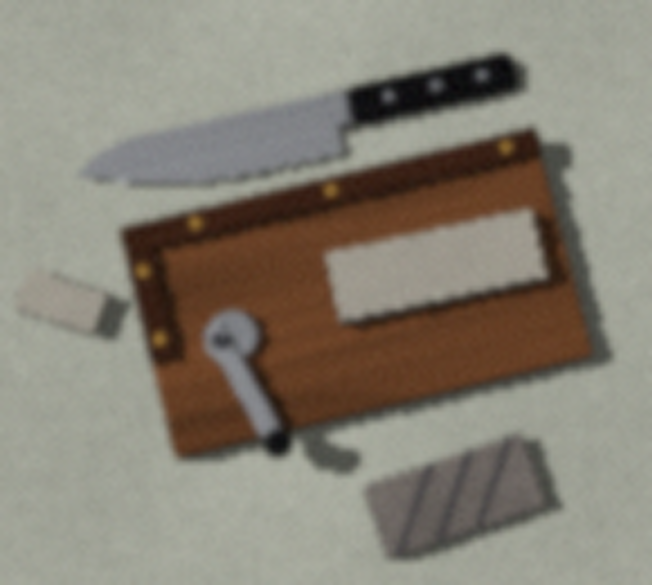

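View pics/c2.png

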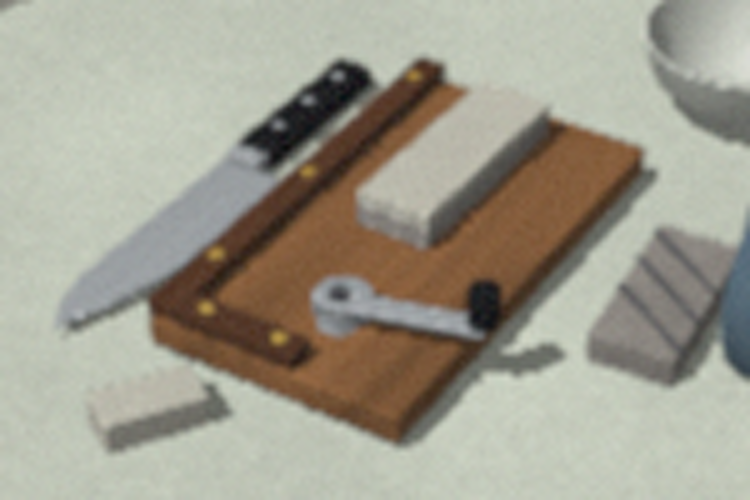

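Crop c1 shows the outer fence/stop corner at (122,230), the fence's far end at (536,130), the stone at (437,265), the pivot at (228,335) and the knob at (277,440). Crop c2 agrees: the lever is open and the stone is about 100 mm from the stop, with nothing in between.

```bash
cat >> h.py <<'E'
S=4
def masks(p):
    b=cv2.GaussianBlur(cv2.resize(p,None,fx=S,fy=S,interpolation=cv2.INTER_CUBIC),(5,5),0)
    return cv2.cvtColor(b,cv2.COLOR_RGB2HSV)
def toimg(c): return (c.reshape(-1,2)+.5)/S-.5
def big(m,roi):
    k=np.zeros_like(m);u0,v0,u1,v1=[S*i for i in roi];k[v0:v1,u0:u1]=m[v0:v1,u0:u1]
    cs=cv2.findContours(k,cv2.RETR_EXTERNAL,cv2.CHAIN_APPROX_NONE)[0]
    return toimg(max(cs,key=cv2.contourArea))
def stone(p,roi=(225,175,345,265)):
    h=masks(p);m=((h[...,1]<75)&(h[...,2]>125)&(h[...,0]<45)).astype(np.uint8)
    w=ray("top",big(m,roi),.051)
    r=cv2.minAreaRect((w*1000).astype(np.float32));return np.array(cv2.boxPoints(r)),r
E
cat > m.py <<'E'
from h import *
p=np.load("top0.npz")["p"]
h=masks(p)
m=((h[...,1]>90)&(h[...,0]<25)).astype(np.uint8)
c=big(m,(222,170,350,275)); w=ray("top",c,.038)*1000
hull=cv2.convexHull(w.astype(np.float32)).reshape(-1,2)
r=cv2.minAreaRect(hull);bx=cv2.boxPoints(r);print("board",r,bx.round(0).tolist())
# fence outer line, end-stop outer line
C=bx[np.argmax(bx[:,0]*.6+bx[:,1])] # +x,+y corner guess
def fit(a,b,lo,hi):
    d=(b-a)/np.linalg.norm(b-a);n=np.array([-d[1],d[0]])
    s=(w-a)@d;e=(w-a)@n
    k=(s>lo)&(s<hi)&(abs(e)<6)
    l=cv2.fitLine(w[k].astype(np.float32),cv2.DIST_HUBER,0,.01,.01).ravel();print(k.sum());return l
o=[b for b in bx if not np.allclose(b,C)];o.sort(key=lambda b:np.linalg.norm(b-C))
l1=fit(C,o[1],20,290);l2=fit(C,o[0],10,90)
print("angles",np.degrees(np.arctan2(l1[1],l1[0])),np.degrees(np.arctan2(l2[1],l2[0])))
yd=l1[:2]*np.sign(l1[1]);xd=np.array([yd[1],-yd[0]])
s=np.linalg.solve(np.c_[l1[:2],-l2[:2]],l2[2:]-l1[2:]);O=l1[2:]+s[0]*l1[:2]
corner=O-20*xd-20*yd
print("corner",corner,"yaw deg",np.degrees(np.arctan2(-yd[0],yd[1])))
M=np.stack([xd,yd]);np.savez("frame.npz",c=corner,M=M)
b,r=stone(p);print("stone",r);print("stone corners in frame",((b-corner)@M.T).round(1).tolist())
print("pivot expected",corner+M.T@[-77.7,-32],"seen",ray("top",[[205.5+228/4.5,155+335/4.5]],.045)*1000)
k=(h[...,2]<45).astype(np.uint8);kc=big(k,(258,243,272,260));print("knob px",kc.mean(0),kc.min(0),kc.max(0))
kn=ray("top",[kc.mean(0)],.065)*1000;kf=M@(kn[0]-corner);print("knob",kn,kf,"cam deg",np.degrees(np.arctan2(-(kf[1]+32),-(kf[0]+77.7))),np.hypot(kf[0]+77.7,kf[1]+32))
E
python3 m.py
```

```text
board ((571.0271606445312, -56.43994140625), (169.3242950439453, 306.0422058105469), 15.218762397766113) [[449.0, 69.0], [530.0, -226.0], [693.0, -182.0], [613.0, 113.0]]
324
95
angles -74.775024 15.035441
corner [597.83093  87.26461] yaw deg 15.224974
stone ((571.5636596679688, -58.5291748046875), (288.9518127441406, 386.1277160644531), 1.3478018045425415)
stone corners in frame [[-157.60000610351562, 88.30000305175781], [-250.1999969482422, -286.6000061035156], [30.299999237060547, -355.8999938964844], [122.9000015258789, 19.0]]
pivot expected [531.26155217  35.9829631 ] seen [[536.70634381  31.76614316]]
knob px [266.88333333 252.06666667] [263.875 248.875] [268.875 254.875]
knob [[463.77045725  -5.11691963]] [-153.61552784  -53.93354058] cam deg 16.115081752454827 79.02055156066723
```

```bash
cat >> h.py <<'E'
def stone(p,show=False):
    f=np.load("frame.npz");c=f["c"];M=f["M"]
    P=np.array([[-140,-284],[-3,-284],[-3,2],[-50,2],[-50,-85],[-140,-85]])@M+c
    cp=eyes.camera_params("top");R=np.array(cp["R"]);t=np.array(cp["t"])
    X=np.c_[P/1000,np.full(len(P),.04)]@R.T+t
    uv=np.c_[X[:,0]/X[:,2]*cp["fx"]+cp["cx"],X[:,1]/X[:,2]*cp["fy"]+cp["cy"]]
    h=masks(p);k=np.zeros(h.shape[:2],np.uint8);cv2.fillPoly(k,[np.int32((uv+.5)*S)],1)
    m=((h[...,1]<75)&(h[...,2]>120)&(k>0)).astype(np.uint8)
    w=ray("top",big(m,(200,150,370,290)),.051)*1000
    F=((w-c)@M.T).astype(np.float32)
    r=cv2.minAreaRect(F);return r,cv2.boxPoints(r)
E
python3 - <<'E'
from h import *
p=np.load("top0.npz")["p"]
r,b=stone(p);print(r,b.round(1).tolist())
E
```

```text
((-58.099021911621094, -189.55044555664062), (151.11570739746094, 50.91613006591797), 88.43463897705078) [[-85.5999984741211, -264.3999938964844], [-34.70000076293945, -265.79998779296875], [-30.600000381469727, -114.69999694824219], [-81.5, -113.30000305175781]]
```

```bash
cat > goto.py <<'E'
import sys,numpy as np
from scipy.spatial.transform import Rotation as Ro
from workcell import bot
f=np.load("frame.npz");c=f["c"];M=f["M"]
o=bot.get_obs();R=Ro.from_euler("xyz",o["ee_rot"]).as_matrix();p=np.array(o["tool_pos"])*1000
print("t",round(o["t"],2),"board-frame tcp",(M@(p[:2]-c)).round(1),"z",p[2].round(1),"F board",(M@np.array(o["ft_force"])[:2]).round(1),"Fz",round(o["ft_force"][2],1),"w",round(o["gripper_width"],3),"tilt",R[:,0].round(3))
ya=np.degrees(np.arctan2(R[1,1],R[0,1]));bx=np.degrees(np.arctan2(M[0,1],M[0,0]))
d=(bx-ya+90)%180-90  # world turn about +z
print("tool y rel board x deg",round((ya-bx+180)%360-180,2),"turn units about tool x (down)",round(-d/6,3),"j",np.round(o["joints"],2))
for a in sys.argv[1:]:
    x,y,z=map(float,a.split(","));T=np.r_[c+M.T@[x,y],z]
    a2=np.radians(d);Rz=Ro.from_euler("z",a2).as_matrix()
    print(a,"now-axes",(R.T@(T-p)/40).round(3),"after-turn axes",((Rz@R).T@(T-p)/40).round(3))
E
python3 goto.py=0 2>/dev/null; python3 goto.py -- 2>/dev/null; sed -i 's/sys.argv\[1:\]/[q for q in sys.argv[1:] if q!="--"]/' goto.py; python3 goto.py -- -115,-165,150 -115,-165,41
```

```text
t 0.1 board-frame tcp [-621.6 -476.3] z 228.9 F board [-0.4 -0.1] Fz -0.3 w 0.093 tilt [-0.     0.002 -1.   ]
tool y rel board x deg -92.29 turn units about tool x (down) 14.619 j [-1.55  0.26  1.54  0.    1.35 -0.2 ]
t 0.1 board-frame tcp [-621.6 -476.3] z 228.9 F board [-0.4 -0.1] Fz -0.3 w 0.093 tilt [-0.     0.002 -1.   ]
tool y rel board x deg -92.29 turn units about tool x (down) 14.619 j [-1.55  0.26  1.54  0.    1.35 -0.2 ]
-115,-165,150 now-axes [  1.991  -8.279 -12.343] after-turn axes [  1.99  -12.661   7.784]
-115,-165,41 now-axes [  4.716  -8.275 -12.342] after-turn axes [  4.715 -12.657   7.785]
```

```bash
python3 -m crank '[[[0,-0.55,-0.82,0,0],[0,-0.55,-0.82,0,0],[0,-0.55,-0.82,0,0],[0,-0.55,-0.82,0,0],[0,-0.55,-0.82,0,0],[0,-0.55,-0.82,0,0],[0,-0.55,-0.82,0,0],[0,-0.55,-0.82,0,0],[0,-0.55,-0.82,0,0],[0,-0.55,-0.82,0,0],[0,-0.55,-0.82,0,0],[0,-0.55,-0.82,0,0]]]' 20
python3 -m crank '[[[0,-0.55,-0.82,-1,0],[0,0,0,-1,0],[0,0,0,-1,0],[0,0,0,-1,0],[0,0,0,-1,0],[0,0,0,-1,0],[0,0,0,-1,0],[0,0,0,-1,0],[0,0,0,-1,0],[0,0,0,-1,0],[0,0,0,-1,0],[0,0,0,-1,0]]]'
python3 -m crank '[[[0,0,0,-1,0],[0,0,0,-1,0],[0,0,0,-1,0],[0,0,0,-0.38,0],[0,0,0,0,0]]]'
python3 goto.py -- -122,-185,100 -122,-185,41
```

```text
t: 1.1
tool_pos: [0.4485, -0.1887, 0.2295]
ee_rot: [-0.692, 1.57, 2.675]
ft_force: [0.6, -0.9, -0.4]
gripper_width: 0.0176
t: 2.1
tool_pos: [0.4744, -0.1616, 0.2292]
ee_rot: [-2.052, 1.57, 2.577]
ft_force: [-0.1, -0.3, -0.1]
gripper_width: 0.0011
t: 2.52
tool_pos: [0.4744, -0.1617, 0.2292]
ee_rot: [-2.374, 1.57, 2.605]
ft_force: [0.3, 0.7, -0.1]
gripper_width: 0.0003
t 2.52 board-frame tcp [-184.4 -207.8] z 229.2 F board [0.5 0.6] Fz -0.1 w 0.0 tilt [-0.001  0.    -1.   ]
tool y rel board x deg 0.07 turn units about tool x (down) 0.012 j [-0.55  0.17  1.65 -0.    1.32 -0.82]
-122,-185,100 now-axes [ 3.23   1.564 -0.567] after-turn axes [ 3.23   1.563 -0.568]
-122,-185,41 now-axes [ 4.705  1.565 -0.566] after-turn axes [ 4.705  1.564 -0.567]
```

```bash
python3 -m crank '[[[0,0.78,-0.28,0,0],[0,0.78,-0.28,0,0],[0.9,0,0,0,0],[0.9,0,0,0,0],[0.9,0,0,0,0],[0.9,0,0,0,0],[0.6,0,0,0,0],[0.4,0,0,0,0],[0.1,0,0,0,0],[0,0,0,0,0]]]'
python3 goto.py
python3 -m crank '[[[0,0.1,0,0,0],[0,0.1,0,0,0],[0,0.1,0,0,0],[0,0.1,0,0,0],[0,0.1,0,0,0],[0,0.1,0,0,0],[0,0.1,0,0,0],[0,0.1,0,0,0]]]'
python3 goto.py -- -67.5,-185,41
```

```text
t: 3.35
tool_pos: [0.528, -0.1234, 0.0403]
ee_rot: [-2.274, 1.567, 2.702]
ft_force: [0.4, 0.5, -1.1]
gripper_width: 0.0002
t 3.35 board-frame tcp [-122.7 -184.9] z 40.3 F board [0.5 0.4] Fz -1.1 w 0.0 tilt [-0.003  0.001 -1.   ]
tool y rel board x deg -0.07 turn units about tool x (down) -0.012 j [-0.44  0.45  1.78  0.    0.92 -0.7 ]
t: 4.02
tool_pos: [0.5597, -0.1154, 0.0417]
ee_rot: [-1.822, 1.57, -3.127]
ft_force: [-3.2, -2.0, 2.5]
gripper_width: 0.0004
t 4.02 board-frame tcp [ -90.  -185.5] z 41.7 F board [-3.6 -1.1] Fz 2.5 w 0.0 tilt [-0.001 -0.    -1.   ]
tool y rel board x deg -0.0 turn units about tool x (down) -0.0 j [-0.4   0.49  1.71 -0.    0.95 -0.66]
-67.5,-185,41 now-axes [ 0.018  0.562 -0.012] after-turn axes [ 0.018  0.562 -0.012]
```

```bash
python3 -m crank '[[[0,0.1,0,0,0],[0,0.1,0,0,0],[0,0.1,0,0,0],[0,0.1,0,0,0],[0,0.05,0,0,0]]]'
python3 goto.py
python3 -m crank '[[[0,0.05,0,0,0],[0,0.05,0,0,0],[0,0.05,0,0,0]]]'
python3 goto.py; python3 - <<'E'
from h import *
p,d=eyes.grab_frame("top");print(stone(p))
cv2.imwrite("pics/t1.png",p[...,::-1])
E
```

```text
t: 4.43
tool_pos: [0.5779, -0.1106, 0.0416]
ee_rot: [1.344, 1.57, 0.039]
ft_force: [-3.0, -1.1, 2.2]
gripper_width: 0.0003
t 4.43 board-frame tcp [ -71.2 -185.7] z 41.6 F board [-3.1 -0.2] Fz 2.2 w 0.0 tilt [ 0.  0. -1.]
tool y rel board x deg -0.0 turn units about tool x (down) -0.001 j [-0.38  0.51  1.66  0.    0.97 -0.64]
t: 4.68
tool_pos: [0.5831, -0.1091, 0.0416]
ee_rot: [-2.256, 1.571, 2.722]
ft_force: [-3.5, -0.5, 2.7]
gripper_width: 0.0003
t 4.68 board-frame tcp [ -65.7 -185.6] z 41.6 F board [-3.5  0.4] Fz 2.7 w 0.0 tilt [-0.  0. -1.]
tool y rel board x deg -0.01 turn units about tool x (down) -0.002 j [-0.37  0.52  1.65  0.    0.98 -0.64]
(((-42.0568733215332, -139.9280548095703), (23.472349166870117, 28.90999984741211), 52.076175689697266), array([[ -60.672596, -140.30165 ],
       [ -37.867565, -158.07011 ],
       [ -23.44115 , -139.55446 ],
       [ -46.24618 , -121.785995]], dtype=float32))
```

```bash
for i in 1 2; do python3 -m crank '[[[0,0.04,0,0,0],[0,0.04,0,0,0],[0,0.03,0,0,0]]]' >/dev/null; python3 goto.py|head -1; done
```

```text
t 4.98 board-frame tcp [ -62.2 -185.8] z 41.6 F board [-9.6 -2.4] Fz 5.2 w 0.0 tilt [-0.002 -0.    -1.   ]
t 5.23 board-frame tcp [ -62.  -185.7] z 41.6 F board [-24.5  -3.8] Fz 14.9 w 0.0 tilt [-0.01  -0.002 -1.   ]
```

View pics/t1.png

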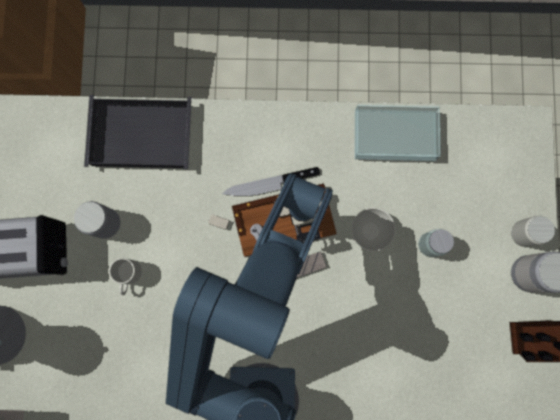

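The arm hides the stone at about (300,215). The force jumped to 24 N at TCP x = -62, so the stone is against the fence. I'll go behind its -y end next.

```bash
python3 -m crank '[[[0,-0.25,0,0,0],[0,-0.25,0,0,0],[-0.9,0,0,0,0],[-0.6,0,0,0,0],[0,0.45,0.8,0,0],[0,0.45,0.8,0,0],[0,0.45,0.8,0,0],[0,0,0.35,0,0],[0,0,0,0,0]]]'
python3 goto.py -- -27,-296,41.5
python3 - <<'E'
from h import *
p,d=eyes.grab_frame("top");print(stone(p))
p,d=eyes.grab_frame("side");cv2.imwrite("pics/s1.png",cv2.resize(p[120:260,195:345],None,fx=4,fy=4,interpolation=cv2.INTER_CUBIC)[...,::-1])
E
```

```text
t: 5.98
tool_pos: [0.6546, -0.2073, 0.1011]
ee_rot: [0.759, 1.568, -0.549]
ft_force: [-0.4, -0.5, -0.3]
gripper_width: 0.0005
t 5.98 board-frame tcp [ -22.5 -299.2] z 101.1 F board [-0.5 -0.4] Fz -0.3 w 0.001 tilt [ 0.002 -0.001 -1.   ]
tool y rel board x deg -0.14 turn units about tool x (down) -0.023 j [-0.47  0.6   1.34 -0.    1.21 -0.73]
-27,-296,41.5 now-axes [ 1.489 -0.114 -0.082] after-turn axes [ 1.489 -0.114 -0.082]
(((-26.030763626098633, -157.06024169921875), (87.10909271240234, 43.509063720703125), 89.94270324707031), array([[ -47.828842 , -200.59302  ],
       [  -4.3197966, -200.63654  ],
       [  -4.232685 , -113.527466 ],
       [ -47.74173  , -113.48395  ]], dtype=float32))
```

View pics/s1.png

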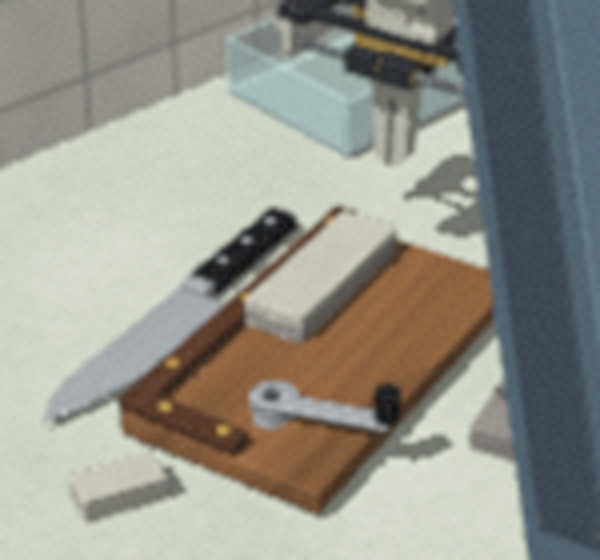

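Stone at (320,275) in the crop lies flush along the fence, front end still about 113 mm short of the stop; the lever is unmoved. Now the push along +y.

```bash
python3 -m crank '[[[0.8,-0.1,0,0,0],[0.55,0,0,0,0],[0.13,0,0,0,0],[0,0,0,0,0]]]'; python3 goto.py|head -1
python3 -m crank '[[[0,0,-0.2,0,0],[0,0,-0.2,0,0],[0,0,-0.2,0,0],[0,0,-0.2,0,0],[0,0,-0.2,0,0],[0,0,-0.2,0,0],[0,0,-0.2,0,0],[0,0,-0.2,0,0],[0,0,-0.2,0,0],[0,0,-0.2,0,0]]]'; python3 goto.py -- -27,-157.5,41.5
```

```text
t: 6.42
tool_pos: [0.6472, -0.2029, 0.0405]
ee_rot: [-2.386, 1.566, 2.592]
ft_force: [-0.2, 0.1, -0.7]
gripper_width: 0.0007
t 6.42 board-frame tcp [ -28.6 -293. ] z 40.5 F board [-0.2  0.1] Fz -0.7 w 0.001 tilt [-0.005  0.003 -1.   ]
t: 7.25
tool_pos: [0.6282, -0.1271, 0.0425]
ee_rot: [1.238, 1.571, -0.067]
ft_force: [0.5, -3.5, 2.2]
gripper_width: 0.0002
t 7.25 board-frame tcp [ -27.  -214.9] z 42.5 F board [-0.5 -3.5] Fz 2.2 w 0.0 tilt [ 0. -0. -1.]
tool y rel board x deg -0.01 turn units about tool x (down) -0.002 j [-0.37  0.59  1.52  0.    1.04 -0.64]
-27,-157.5,41.5 now-axes [ 2.500e-02 -1.000e-03 -1.434e+00] after-turn axes [ 0.025 -0.    -1.434]
```

```bash
python3 -m crank '[[[0,0,-0.2,0,0],[0,0,-0.2,0,0],[0,0,-0.2,0,0],[0,0,-0.2,0,0],[0,0,-0.2,0,0],[0,0,-0.1,0,0],[0,0,-0.1,0,0]]]'>/dev/null; python3 goto.py|head -1
python3 -m crank '[[[0,0,-0.05,0,0],[0,0,-0.05,0,0],[0,0,-0.04,0,0]]]'>/dev/null; python3 goto.py|head -1
```

```text
t 7.83 board-frame tcp [ -27.2 -166.8] z 42.2 F board [ 0.5 -3. ] Fz 1.3 w 0.0 tilt [-0.001  0.    -1.   ]
t 8.08 board-frame tcp [ -27.1 -161.9] z 42.3 F board [-0.2 -2. ] Fz 0.5 w 0.0 tilt [-0.  0. -1.]
```

```bash
for i in 1 2 3; do python3 -m crank '[[[0,0,-0.04,0,0],[0,0,-0.03,0,0],[0,0,0,0,0]]]'>/dev/null; python3 goto.py|head -1; done
```

```text
t 8.33 board-frame tcp [ -27.2 -158.9] z 42.3 F board [ 0.7 -1.7] Fz 0.4 w 0.0 tilt [-0.  0. -1.]
t 8.58 board-frame tcp [ -27.2 -156. ] z 42.3 F board [ 0.9 -1.5] Fz -0.8 w 0.001 tilt [-0.001  0.    -1.   ]
t 8.83 board-frame tcp [ -26.8 -155.4] z 42.7 F board [-0.1 -6.9] Fz -1.3 w -0.0 tilt [ 0.002 -0.003 -1.   ]
```

```bash
python3 -m crank '[[[0,0,-0.05,0,0],[0,0,0,0,0]]]'>/dev/null; python3 goto.py|head -1
python3 -m crank '[[[0,0,0.4,0,0],[-0.9,0,0,0,0],[-0.6,0,0,0,0],[0,-0.8,0,0,0],[0,-0.8,-0.5,0,0],[0,0,-0.95,0,0],[0,0,0,0,0]]]'>/dev/null; python3 goto.py -- -85,-105,41.5
```

```text
t 9.0 board-frame tcp [ -26.5 -155.3] z 43.1 F board [ -2.3 -12.5] Fz -1.7 w 0.0 tilt [ 0.003 -0.006 -1.   ]
t 9.58 board-frame tcp [ -94.  -104.2] z 102.1 F board [-0.2 -0.2] Fz -0.3 w 0.0 tilt [-0.005  0.005 -1.   ]
tool y rel board x deg -0.01 turn units about tool x (down) -0.001 j [-0.28  0.36  1.74  0.    1.05 -0.55]
-85,-105,41.5 now-axes [1.513 0.23  0.027] after-turn axes [1.513 0.23  0.027]
```

```bash
python3 -m crank '[[[0.8,0,0,0,0],[0.55,0,0,0,0],[0.15,0,0,0,0],[0,0.2,0,0,0],[0,0.2,0,0,0],[0,0.15,0,0,0],[0,0.1,0,0,0],[0,0.05,0,0,0],[0,0,0,0,0]]]'>/dev/null; python3 goto.py|head -1
for i in 1 2 3; do python3 -m crank '[[[0,0.05,0,0,0],[0,0,0,0,0]]]'>/dev/null; python3 goto.py|head -1;done
```

```text
t 10.33 board-frame tcp [ -62.5 -109.9] z 43.2 F board [-0.6 -1.1] Fz 0.6 w 0.001 tilt [ 0.001 -0.001 -1.   ]
t 10.5 board-frame tcp [ -62.4 -109.7] z 42.9 F board [-6.8 -0.7] Fz 5.3 w 0.0 tilt [-0.003 -0.001 -1.   ]
t 10.67 board-frame tcp [ -62.2 -109.6] z 42.8 F board [-13.   -2.4] Fz 9.4 w 0.0 tilt [-0.006 -0.001 -1.   ]
t 10.83 board-frame tcp [ -62.2 -109.6] z 42.9 F board [-18.8  -3.1] Fz 15.4 w 0.001 tilt [-0.01  -0.002 -1.   ]
```

```bash
python3 -m crank '[[[0,-0.4,0,0,0],[-0.9,0,0,0,0],[-0.9,0,0,0,0],[-0.9,-0.2,0,0,0],[-0.9,-0.3,0.7,0,0],[0,-0.5,0.8,0,0],[0,-0.6,0.7,0,0],[0,-0.6,0.7,0,0],[0,-0.6,0.7,0,0],[0,-0.6,0.7,0,0],[0,-0.6,0.7,0,0],[0,0,0,0,0]]]'>/dev/null; python3 goto.py|head -1
python3 - <<'E'
from h import *
p,d=eyes.grab_frame("top");print(stone(p));np.savez("top1.npz",p=p,d=d)
a=cv2.resize(p[155:285,205:350],None,fx=4.5,fy=4.5,interpolation=cv2.INTER_CUBIC)
q,d=eyes.grab_frame("side");b=cv2.resize(q[150:280,195:345],None,fx=4.5,fy=4.5,interpolation=cv2.INTER_CUBIC)
np.savez("side1.npz",p=q,d=d)
cv2.imwrite("pics/c3.png",cv2.resize(np.hstack([a,b]),(798,352))[...,::-1])
E
```

```text
t 11.83 board-frame tcp [-235.1 -311.4] z 182.8 F board [ 0.1 -0. ] Fz -0.2 w 0.0 tilt [ 0.001 -0.004 -1.   ]
(((-25.49540138244629, -72.33609771728516), (42.82176971435547, 148.9084014892578), 0.07483765482902527), array([[ -47.003517 ,    2.090076 ],
       [ -46.80902  , -146.8182   ],
       [  -3.9872856, -146.76227  ],
       [  -4.181782 ,    2.1460114]], dtype=float32))
```

View pics/c3.png

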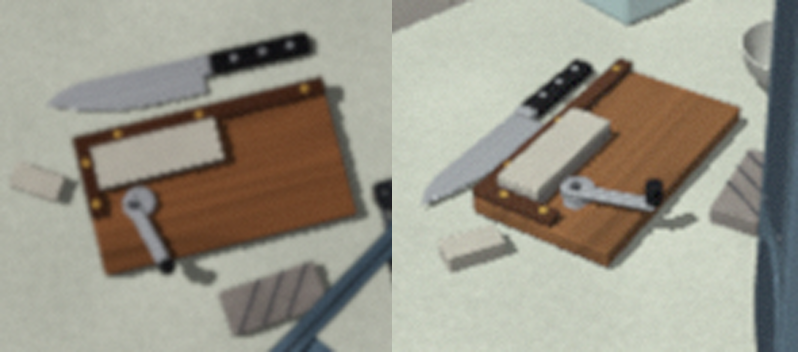

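Left panel: the stone's pale face sits in the corner, its edges against the fence and the stop around (95,150), and square to 0.07°. The measured edges are a uniform 3 mm off, so I'll correct the frame with them. Right panel: knob at about (655,193), lever still open. Next I locate the knob from both views.

```bash
cat > knob.py <<'E'
from h import *
import sys
def knob(pt,ps,rt,rs):
    L=[]
    for n,p,r in(("top",pt,rt),("side",ps,rs)):
        h=masks(p);k=big((h[...,2]<55).astype(np.uint8),r)
        m=cv2.moments(k.astype(np.float32).reshape(-1,1,2));uv=np.array([m["m10"],m["m01"]])/m["m00"]
        print(n,uv.round(1),k.min(0),k.max(0))
        a=np.r_[ray(n,uv,0)[0],0]*1000;b=np.r_[ray(n,uv,.1)[0],.1]*1000
        d=(b-a)/np.linalg.norm(b-a);L.append((a,d))
        print("  at z58",ray(n,uv,.058)*1000)
    A=sum(np.eye(3)-np.outer(d,d) for a,d in L);B=sum((np.eye(3)-np.outer(d,d))@a for a,d in L)
    X=np.linalg.solve(A,B);f=np.load("frame.npz");F=f["M"]@(X[:2]-f["c"])
    v=F-[-77.7,-32];print("knob",X.round(1),"frame",F.round(1),"cam deg",np.degrees(np.arctan2(-v[1],-v[0])),"r",np.hypot(*v))
if __name__=="__main__":
    f=np.load("frame.npz")
    np.savez("frame.npz",c=np.array([597.831,87.265])+f["M"].T@[2.8,2.6],M=f["M"])
    knob(np.load("top1.npz")["p"],np.load("side1.npz")["p"],(258,243,273,262),(284,212,299,230))
E
python3 knob.py
```

```text
top [266.9 251.8] [263.875 246.875] [269.375 254.875]
  at z58 [[465.13980209  -4.82815394]]
side [291.6 220.9] [288.625 216.375] [294.875 225.875]
  at z58 [[457.98707521  -4.12069936]]
knob [463.4  -6.3  54.1] frame [-157.   -57.6] cam deg 17.878728274545065 r 83.37503826853413
```

```bash
python3 -m crank '[[[0,0,0,-1,0.6],[0,0,0,-1,0.6],[0,0,0,-0.92,0.6],[0,0,0,0,0.6]]]' 20; python3 goto.py|head -2;python3 - <<'E'
import numpy as np
from scipy.spatial.transform import Rotation as Ro
from workcell import bot
f=np.load("frame.npz");o=bot.get_obs();R=Ro.from_euler("xyz",o["ee_rot"]).as_matrix()
for z in(110,62):
    T=np.r_[f["c"]+f["M"].T@[-158.8,-57.6],z];print((R.T@(T-np.array(o["tool_pos"])*1000)/40).round(3))
E
```

```text
t: 12.27
tool_pos: [0.4556, -0.2676, 0.1824]
ee_rot: [1.633, 1.57, 0.638]
ft_force: [-0.3, 0.5, -0.4]
gripper_width: 0.0225
t 12.27 board-frame tcp [-233.3 -307.7] z 182.4 F board [-0.1  0.5] Fz -0.4 w 0.023 tilt [ 0.001  0.    -1.   ]
tool y rel board x deg 17.81 turn units about tool x (down) 2.968 j [-0.74  0.26  1.66  0.    1.23 -1.32]
[ 1.813  3.683 -5.383]
[ 3.013  3.682 -5.383]
```

```bash
python3 -m crank '[[[0,0.53,-0.77,0,0.6],[0,0.53,-0.77,0,0.6],[0,0.53,-0.77,0,0.6],[0,0.53,-0.77,0,0.6],[0,0.53,-0.77,0,0.6],[0,0.53,-0.77,0,0.6],[0,0.5,-0.76,0,0.6],[0.6,0,0,0,0.6],[0.5,0,0,0,0.6],[0,0,0,0,0.6]]]' >/dev/null; python3 goto.py|head -2;python3 - <<'E'
import numpy as np
from scipy.spatial.transform import Rotation as Ro
from workcell import bot
f=np.load("frame.npz");o=bot.get_obs();R=Ro.from_euler("xyz",o["ee_rot"]).as_matrix()
T=np.r_[f["c"]+f["M"].T@[-158.8,-57.6],62];print((R.T@(T-np.array(o["tool_pos"])*1000)/40).round(3))
from h import *
q,d=eyes.grab_frame("side");b=cv2.resize(q[150:280,195:345],None,fx=4.5,fy=4.5,interpolation=cv2.INTER_CUBIC)
cv2.imwrite("pics/c4.png",b[...,::-1])
E
```

```text
t 13.1 board-frame tcp [-160.5  -56.1] z 135.5 F board [-0.8  0.9] Fz -0.2 w 0.056 tilt [-0.005  0.002 -1.   ]
tool y rel board x deg 17.55 turn units about tool x (down) 2.925 j [-0.26  0.19  1.87  0.    1.08 -0.83]
[1.837 0.035 0.056]
```

View pics/c4.png

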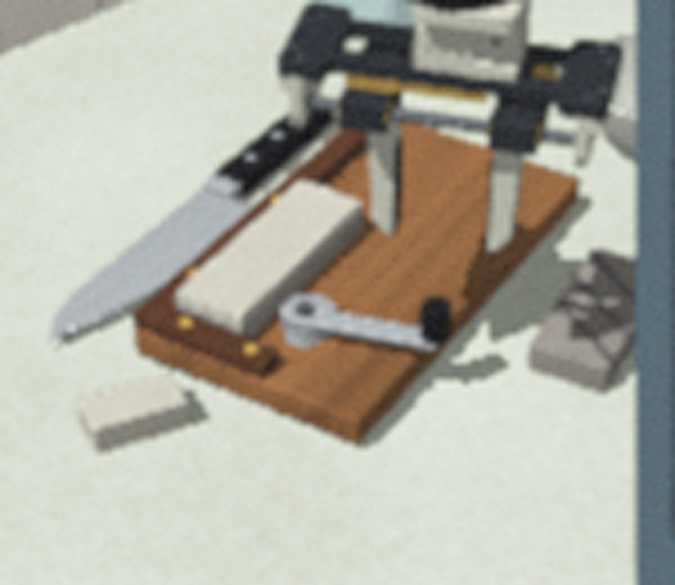

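The fingers, at (385,235) and (500,250), straddle the knob at (436,318) below. I'll descend and close.

```bash
python3 -m crank '[[[0.6,0.035,0.05,0,0.6],[0.6,0,0,0,0.6],[0.4,0,0,0,0.6],[0.2,0,0,0,0.6],[0,0,0,0,0.6]]]'; python3 goto.py|head -2;  python3 -m crank '[[[0,0,0,0,0],[0,0,0,0,0],[0,0,0,0,0],[0,0,0,0,0],[0,0,0,0,0],[0,0,0,0,0]]]' 25; python3 goto.py|head -2
```

```text
t: 13.57
tool_pos: [0.464, -0.0094, 0.0657]
ee_rot: [-2.466, 1.569, 2.816]
ft_force: [0.7, -0.4, -0.3]
gripper_width: 0.0558
t 13.57 board-frame tcp [-157.3  -60.8] z 65.7 F board [ 0.6 -0.5] Fz -0.3 w 0.056 tilt [-0.002  0.001 -1.   ]
tool y rel board x deg 17.42 turn units about tool x (down) 2.904 j [-0.26  0.29  1.95  0.    0.9  -0.83]
t: 14.07
tool_pos: [0.4645, -0.0096, 0.0667]
ee_rot: [0.247, 1.57, -0.753]
ft_force: [-7.0, -6.8, 3.2]
gripper_width: 0.0207
t 14.07 board-frame tcp [-156.8  -61.1] z 66.7 F board [-8.6 -4.7] Fz 3.2 w 0.021 tilt [ 0. -0. -1.]
tool y rel board x deg 17.52 turn units about tool x (down) 2.92 j [-0.26  0.29  1.95 -0.    0.9  -0.83]
```

```bash
cat > lev.py <<'E'
import numpy as np
from scipy.spatial.transform import Rotation as Ro
from workcell import bot
f=np.load("frame.npz");o=bot.get_obs();R=Ro.from_euler("xyz",o["ee_rot"]).as_matrix()
F=f["M"]@(np.array(o["tool_pos"])[:2]*1000-f["c"]);v=F-[-77.7,-32]
print("t",round(o["t"],2),"F",F.round(1),"z",round(o["tool_pos"][2],4),"angle",np.degrees(np.arctan2(-v[1],-v[0])).round(1),"r",np.hypot(*v).round(1),"force tool axes",(R.T@np.array(o["ft_force"])).round(1),"w",round(o["gripper_width"],4))
ya=np.degrees(np.arctan2(R[1,1],R[0,1]));bx=np.degrees(np.arctan2(f["M"][0,1],f["M"][0,0]));print("tool yaw",round(ya-bx,1),"Tz",round(o["ft_torque"][2],2))
E
python3 lev.py; python3 -m crank '[[[0,-0.05,0.178,-0.8,0],[0,0.008,0.178,-0.8,0],[0,0.008,0.178,-0.8,0],[0,0.008,0.178,-0.8,0],[0,0.008,0.178,-0.8,0],[0,0,0,0,0]]]'>/dev/null; python3 lev.py
```

```text
t 14.07 F [-156.8  -61.1] z 0.0667 angle 20.2 r 84.3 force tool axes [-3.2 -9.6  1.9] w 0.0207
tool yaw 17.5 Tz 0.07
t 14.57 F [-138.   -91.6] z 0.0667 angle 44.7 r 84.8 force tool axes [ 1.5 13.8  1.2] w 0.019
tool yaw 41.6 Tz -0.07
```

```bash
python3 -m crank '[[[0,0.1,0.178,-0.8,0],[0,0.015,0.178,-0.8,0],[0,0.015,0.178,-0.8,0],[0,0.015,0.178,-0.8,0],[0,0.015,0.178,-0.8,0],[0,0,0,0,0]]]'>/dev/null; python3 lev.py
```

```text
t 15.07 F [-108.3 -110.5] z 0.0666 angle 68.7 r 84.2 force tool axes [-2.5  0.6  1.7] w 0.019
tool yaw 65.7 Tz 0.03
```

```bash
python3 -m crank '[[[0,0.01,0.178,-0.8,0],[0,0.01,0.178,-0.8,0],[0,0,0,0,0]]]' 45>/dev/null; python3 lev.py; python3 -m crank '[[[0,0.01,0.178,-0.8,0],[0,0.01,0.178,-0.8,0],[0,0,0,0,0]]]'>/dev/null; python3 lev.py
```

```text
t: 15.32
tool_pos: [0.5381, -0.0448, 0.0666]
ee_rot: [0.478, 1.569, 0.484]
ft_force: [1.0, 4.0, 3.4]
gripper_width: 0.0191
t 15.32 F [ -95.1 -114.3] z 0.0666 angle 78.0 r 84.2 force tool axes [-3.4  4.   1. ] w 0.0191
tool yaw 75.1 Tz 0.01
t 15.57 F [ -81.4 -116. ] z 0.0666 angle 87.5 r 84.1 force tool axes [-4.9  3.8  2.6] w 0.0187
tool yaw 84.7 Tz 0.02
```

```bash
python3 -m crank '[[[0,0.01,0.11,-0.5,0],[0,0.01,0.05,-0.4,0],[0,0,0,0,0]]]'>/dev/null; python3 lev.py; python3 - <<'E'
from h import *
q,d=eyes.grab_frame("side");b=cv2.resize(q[150:280,195:345],None,fx=4.5,fy=4.5,interpolation=cv2.INTER_CUBIC)
cv2.imwrite("pics/c5.png",b[...,::-1])
E
```

```text
t 15.82 F [ -75.7 -115.9] z 0.0666 angle 91.4 r 84.0 force tool axes [-5.1  3.8  0.4] w 0.019
tool yaw 89.9 Tz -0.18
```

View pics/c5.png

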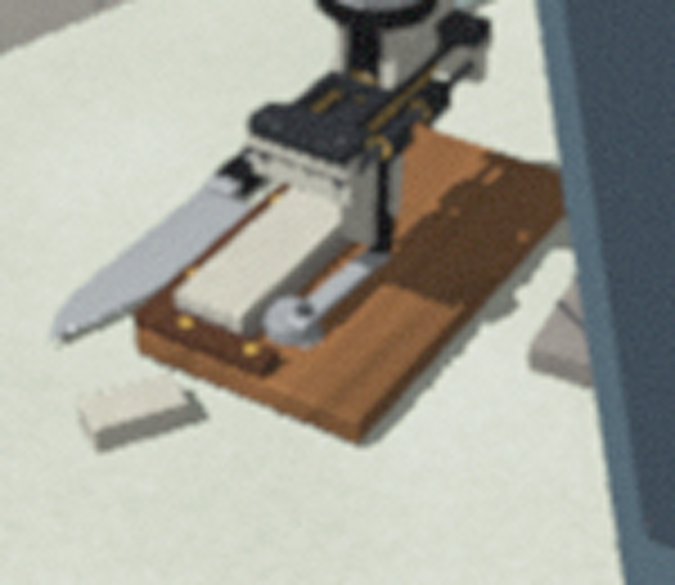

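The lever runs parallel to the stone, from (300,320) to (375,262), with the cam disc against the stone. I'll release, rise and check.

```bash
python3 -m crank '[[[0,0,0,0,0.5],[0,0,0,0,0.5],[0,0,0,0,0.5],[0,0,0,0,0.5],[-0.4,0,0,0,0.5],[-0.8,0,0,0,0.5],[-0.9,0,0,0,0.5],[-0.9,0,0,0,0.5],[0,-0.9,0.0,0,0.5],[0,-0.9,0,0,0.5],[0,-0.9,0,0,0.5],[0,-0.9,0,0,0.5]]]'; python3 -m crank '[[[0,-0.7,-0.7,0,0.5],[0,-0.7,-0.7,0,0.5],[0,-0.7,-0.7,0,0.5],[0,-0.7,-0.7,0,0.5],[0,0,0,0,0.5]]]'; python3 - <<'E'
from h import *
p,d=eyes.grab_frame("top");print(stone(p));np.savez("top2.npz",p=p,d=d)
a=cv2.resize(p[155:285,205:350],None,fx=4.5,fy=4.5,interpolation=cv2.INTER_CUBIC)
q,d=eyes.grab_frame("side");b=cv2.resize(q[150:280,195:345],None,fx=4.5,fy=4.5,interpolation=cv2.INTER_CUBIC)
np.savez("side2.npz",p=q,d=d)
cv2.imwrite("pics/c6.png",cv2.resize(np.hstack([a,b]),(798,352))[...,::-1])
E
python3 lev.py
```

```text
t: 16.87
tool_pos: [0.5957, -0.1823, 0.1866]
ee_rot: [-1.356, 1.57, -1.088]
ft_force: [1.3, -0.2, 0.4]
gripper_width: 0.047
t: 17.28
tool_pos: [0.5134, -0.325, 0.1858]
ee_rot: [-2.471, 1.567, -2.21]
ft_force: [-0.2, 0.4, 0.1]
gripper_width: 0.0466
(((-28.040748596191406, -73.7872543334961), (47.285919189453125, 151.34536743164062), 0.25195378065109253), array([[ -52.016243 ,    1.7807292],
       [ -51.350716 , -149.56317  ],
       [  -4.065254 , -149.35524  ],
       [  -4.7307816,    1.9886627]], dtype=float32))
t 17.38 F [-188.7 -374.1] z 0.1858 angle 72.0 r 359.6 force tool axes [-0.2  0.1 -0.1] w 0.0463
tool yaw 89.9 Tz 0.02
```

View pics/c6.png

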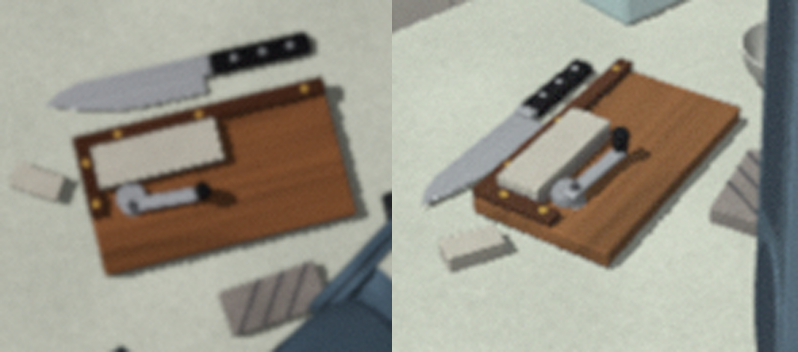

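```bash
python3 - <<'E'
from knob import *
knob(np.load("top2.npz")["p"],np.load("side2.npz")["p"],(274,218,287,231),(272,193,287,209))
E
```

```text
top [280.4 225.7] [277.375 222.375] [284.875 228.875]
  at z58 [[548.85930399 -45.51309017]]
side [278.8 201. ] [275.875 196.875] [281.625 205.125]
  at z58 [[550.13882587 -43.35841816]]
knob [549.8 -44.7  57.3] frame [ -83.8 -117.4] cam deg 85.93704016571871 r 85.57856634942749
```

Stone still home after clamping; the lever reads about 86°. A gentle nudge of the knob from its -x side will bring it nearer 90°.

```bash
python3 -m crank '[[[0,0.9,0.2,0,0],[0,0.92,0.23,0,0],[0,0.92,0.23,0,0],[0,0.92,0.23,0,0],[0,0.92,0.23,0,0],[0,0.92,0.23,0,0],[0,0.93,0.2,0,0],[0.8,0,0,0,0],[0.8,0,0,0,0],[0,0,0,0,0]]]' 20 >/dev/null; python3 lev.py
```

```text
t 18.22 F [-128.2 -110.8] z 0.1176 angle 57.3 r 93.6 force tool axes [ 0.4  1.1 -0.5] w 0.0001
tool yaw 90.3 Tz 0.02
```

```bash
python3 -m crank '[[[0.7,-0.15,0,0,0],[0.5,0,0,0,0],[0.2,0,0,0,0],[0,0,0.2,0,0],[0,0,0.15,0,0],[0,0,0.1,0,0],[0,0,0.05,0,0],[0,0,0,0,0]]]' >/dev/null; python3 lev.py
for i in 1 2 3 ; do python3 -m crank '[[[0,0,0.05,0,0],[0,0,0,0,0]]]'>/dev/null; python3 lev.py|head -1;done
```

```text
t 18.88 F [-104.2 -121.9] z 0.0675 angle 73.6 r 93.7 force tool axes [-0.3  0.7  0.4] w 0.0008
tool yaw 90.1 Tz -0.05
t 19.05 F [-103.2 -121.5] z 0.0668 angle 74.1 r 93.1 force tool axes [ 0.2  0.7 -0.2] w 0.0003
t 19.22 F [-102.  -121.5] z 0.0663 angle 74.8 r 92.7 force tool axes [-0.9  0.2 -1.1] w 0.0005
t 19.38 F [-100.1 -121.6] z 0.0662 angle 76.0 r 92.3 force tool axes [-1.9 -1.6 -2.6] w 0.0005
```

```bash
for i in 1 2 3 ; do python3 -m crank '[[[0,0,0.05,0,0],[0,0,0,0,0]]]'>/dev/null; python3 lev.py|head -1;done
```

```text
t 19.55 F [ -97.8 -121.7] z 0.0662 angle 77.4 r 92.0 force tool axes [-2.  -1.9 -3.5] w 0.0007
t 19.72 F [ -95.6 -121.6] z 0.0661 angle 78.7 r 91.4 force tool axes [ 0.3 -2.1 -2.4] w 0.0004
t 19.88 F [ -93.5 -121.5] z 0.0661 angle 80.0 r 90.9 force tool axes [-0.3 -1.6 -3. ] w 0.0005
```

```bash
python3 -m crank '[[[0,0,-0.3,0,0],[0,0,-0.3,0,0],[-0.8,0,0,0,0],[-0.9,0,0,0,0],[-0.9,0,0,0,0],[0,-0.8,-0.4,0,0],[0,-0.8,-0.4,0,0],[0,-0.8,-0.4,0,0],[0,-0.8,-0.4,0,0],[0,-0.8,-0.4,0,0],[0,-0.8,-0.4,0,0],[0,-0.8,-0.4,0,0]]]' >/dev/null; python3 -m crank '[[[0,0,0,0,0],[0,0,0,0,0],[0,0,0,0,0]]]'; python3 - <<'E'
from knob import *
p,d=eyes.grab_frame("top");q,d=eyes.grab_frame("side");print(stone(p))
knob(p,q,(274,218,287,231),(272,190,289,209))
a=cv2.resize(p[155:285,205:350],None,fx=4.5,fy=4.5,interpolation=cv2.INTER_CUBIC)
b=cv2.resize(q[150:280,195:345],None,fx=4.5,fy=4.5,interpolation=cv2.INTER_CUBIC)
cv2.imwrite("pics/c7.png",cv2.resize(np.hstack([a,b]),(798,352))[...,::-1])
E
```

```text
t: 21.13
tool_pos: [0.4699, -0.3026, 0.1701]
ee_rot: [0.677, 1.569, 0.944]
ft_force: [0.5, 0.4, 1.6]
gripper_width: 0.0002
(((-27.3558292388916, -73.79231262207031), (45.916133880615234, 151.1714630126953), 0.2519540786743164), array([[ -50.646057 ,    1.6917304],
       [ -49.981293 , -149.47827  ],
       [  -4.0656013, -149.27635  ],
       [  -4.7303658,    1.8936462]], dtype=float32))
top [279.6 223. ] [276.875 219.125] [283.125 226.625]
  at z58 [[557.44729419 -42.8626658 ]]
side [276.3 200.2] [273.125 196.125] [279.125 204.125]
  at z58 [[558.08156288 -40.44515817]]
knob [558.4 -42.2  56.8] frame [ -74.9 -117.1] cam deg 91.90859767516926 r 85.18139585470573
```

View pics/c7.png

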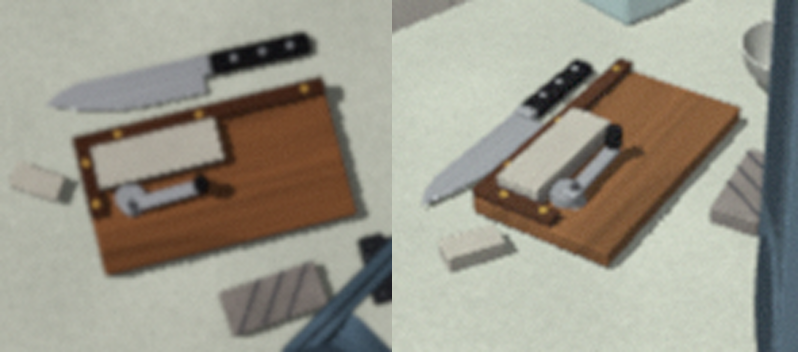

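The lever lies parallel to the stone, with its knob at (203,185) in the left panel and a reading of about 1.6 rad. The stone is in the corner. The knife, dresser and flattener look unmoved, and the arm is clear.

```bash
python3 -c "
from workcell import job_done
print(job_done())"
```

```text
the job is handed in; nothing more can be done
None
```

The stone is home in the corner of fence and end stop, the cam lever lies alongside it, and I've handed the job in at about 21 s of the 51 s allowed.

**Moves:** I pushed the stone along the board with the closed fingers: sideways to the fence, then along it to the end stop, then a nudge back against the fence. I swung the lever by gripping its knob. It then read about 86°, so I nudged the knob a little further.

**Stone:** In the last pictures it is square to the fence within about 0.3° (0.25° measured), and both pushes ended in a firm force rise.

**Lever:** It measured about 92° (1.6 rad), give or take about 3°. That is past the 1.4 rad where the cam is tight, and just short of its stop at 1.62 rad.

**Surroundings:** The knife, flattener and dresser look unmoved by eye, and the arm was clear of everything.

**Disagreements:**
- My first camera estimate of the corner was about 3 mm off. I corrected it from the stone lying home, so the pictures don't confirm flushness independently; that rests on the force rises and the squareness.
- I felt only 2–4 N on the knob at the end of the swing, less than I expected. The tightness of the clamp is therefore judged from the lever angle, not from force.

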